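# Turn the gauge tray round, slide it home and lock it

### The arm

A 6-joint arm with a two-finger parallel gripper is mounted at the origin on the work surface; the furniture and walls round the work are solid. World frame = base frame: x ahead of the robot, y to its left, z up, the work surface at z = 0. Lengths are in mm, angles in rad, forces in N, time in s.
With the tool pointing down it reaches from about 350 to 975 mm from the base axis. Payload 7.1 kg.
Tool frame: the origin (TCP) lies at the very end of the fingers, on their centre line; the grasp point (between the pads) lies 19 mm behind it (ctrl.tcp_to_grasp is the distance from the TCP to the grasp point, in mm); z points along the fingers, x is the direction in which the jaws open and shut, and the axes are right-handed (so a half turn about z gives the same grasp; the last joint's range is limited). The gripper opens to 88 mm and grips with 3 to 60 N. Pads are 20 mm wide; open, the fingers measure 115 mm over their backs; the gripper's body (75 mm by 178 mm) begins 61 mm behind the grasp point.
Start: joints at [1.111, 0.423, 1.63, -0, 1.089, -0.019], TCP at [266.632, 565.254, 222.675] pointing down, gripper open.
Joint ranges: [-3, 3], [-0.9, 2.11], [0.09, 2.58], [-1.31, 4.45], [0.11, 2.69], [-2.54, 2.54]. Speed limits (rad/s): [2.39, 2.39, 3.01, 3.14, 3.14, 3.14].

### API

Orientations are given as a rotation vector (axis times angle).
In Python, from workcell import get_obs, viewer, ctrl, masks_of gives the robot as it stands. The module is installed in compiled form; this text tells all that it offers.
- The arm moves only by the shell command python3 -m inch 'ROWS'. ROWS is JSON, a list of rows, each an object of numbers: "tx", "ty", "tz": the shift along the tool's x, y, z in cm; "ax", "ay", "az": the turn, a rotation vector about the tool's x, y, z in degrees; "jaw": the opening, from 0 (shut) to 1 (fully open). In form: [{"tx": .., "ty": .., "tz": .., "ax": .., "ay": .., "az": .., "jaw": ..}, ...]. A call has 1 to 12 rows; each row shifts and turns the commanded pose from where the row before left it, along the tool's axes as they then stand; what a row does not reach is not made up. A row lasts 1/8 s, in which the tool goes at most 62.5 mm and 10.7 degrees, less where a joint would pass 70% of its speed; a pose out of reach is approached as far as the arm can. A call is refused whole if a number of a shift passes 6.25 or a number of a turn 10.7, either way. A call with a gripper value outside its range is refused whole. The fingers move at their own pace and stop on an object; the grip force is fixed at half the most. Time passes only in rows, so rows that do not move let the fingers close. It gives the time, the measured TCP pose, the force and the opening at its end, in the units of the state.
- get_obs(): the state, without advancing time (a new reading comes with each control period).
- viewer.get_image(name): name is "side" or "top" or "wrist"; returns (picture, depth): 384x512x3 uint8, red, green, blue; 384x512 float32, mm along the optical axis (not along the pixel's ray), 0 where there is no reading.
- viewer.get_calibration(name): a dict with "fx", "fy", "cx", "cy" (pixels), "rvec" (rotation vector, rad) and "tvec" (3), from world to camera coordinates, as OpenCV has them. Camera axes: x right, y down, z forward; pixel columns grow to the right and rows downward; lengths in mm; the calibration is good to about 2 mm. A picture is of the moment at which its call begins: read the wrist's pose just before it. get_calibration takes no time and is no camera call; for the wrist camera it gives the pose at the moment of the call.
- ctrl.close_job(): hands the job in, once; it reports no verdict.
Trained networks look in the newest picture that a camera, given by its name, has taken for a name from the list of things; names that differ only in an ending like _2 or _b are one class to them, and where a whole thing is asked for, a point or a joint stands for the part that bears it (a point fixed in the world has none). Each returns a list of dicts, best first, with "score" (0 to 1); they miss things now and then, are a little off and sometimes report something else, mostly with a low value. They report only what shows in the picture. A call takes as long as a camera call.
- masks_of(camera, thing): "pixels" (384x512 bool, what is visible of it) and "location" ([column, row] in pixels, amid what is visible of it).
The state is a dict: "t": time; "qpos": joint angles; "qvel": joint speeds; "joint_torque": joint torques, N m; "ee_pos": TCP position; "orientation": TCP orientation; "ft_force": force on the tool from outside, world axes, zero at the start; "moment": the same for the moment, N m; "width": finger opening in mm.
Only numpy, scipy, OpenCV 4.12 (cv2) and the standard library are available. Lean on these libraries where they do the work, as an engineer would, in place of code of your own. Each camera call takes 0.05 s, during which the arm holds its last target. There are 200 camera calls.

### The job

Put the loose blue gauge tray into the empty bay of the three-bay rack: it lies the wrong way round, so turn it end for end, tapered nose towards the bay, and slide it along the guide rails until it is fully home against the back stop, pushing through the spring plunger but firmly rather than hard. Then lock it by turning that bay's red knob a quarter turn clockwise, so that the steel tongue lies across the orange tail. Do not touch the knobs of the two neighbouring bays, which stay locked, and leave the bush, screw and stone that stand about where they are.

Things in the scene. Friction and masses are not known exactly. Their poses are not given: they have to be found in the camera images.
- tray_center (a point): Centre of the loose gauge tray, 11 mm above its underside. A nearly solid block 120 mm long (its x), 22 mm high, 0.18 to 0.35 kg; blue, with four small bushes rising 7 mm above the middle of its top. The sides are parallel and 38 mm apart, a good grasp from above. It starts flat on the plate, nose pointing away from the rack.
- tray_nose (a point): Middle of the tray's +x end face, 60 mm from its centre: the nose, blue, tapered over the last 9 mm to 26 mm wide. Each side has a 2 mm deep notch 20 to 34 mm behind the nose.
- tray_tail (a point): Middle of the tray's -x end face, 60 mm from its centre: the tail, flat, orange, 22 mm high; its last 12 mm are widened by ears to 47 mm. At home it lies between this bay's knob and the next one's: from 34 to 56 mm above the plate the gap there is 49 mm wide (bay y from -27 to +22 mm), so a pusher must be narrow across the bay.
- bay_free: The empty bay of the rack (left, middle or right one). Origin: middle of its mouth, on the top of the grey setting plate (6 mm above the bench); +x is the way a tray slides in, +y left, z up. No floor: the tray slides on the plate. Aluminium walls 29 mm high, outer faces 31 mm either side of the middle; bays stand 70 mm apart.
- bay_guide (a point): Start of that bay's guide, 22 mm inside the mouth, 11 mm up. The mouth is 52 mm wide for 16 mm, then lead-ins at 45 degrees narrow it to a guide 41 mm wide. From here on lips (underside 25 mm above the plate) leave only 33 mm open on top, so neither the tray nor fingers at its sides can go in from above; the ears of the tail cannot enter the guide.
- bay_stop (a point): Face of that bay's back stop, 122 mm inside the mouth, 11 mm up. A tray that is home has its nose here, its centre 62 mm and its tail face 2 mm inside the mouth. A sprung ball in the right guide 26 mm before the stop rides up on the nose: a false stop 15 to 23 mm before home, passed with some 8 to 20 N, then drag of a few N. At home the push meets a solid stop.
- knob_free_grip (a point): Grip point of the empty bay's red lock knob, on its upright axis (bay x = -4, y = -33 mm), 46 mm up: middle of a bar 30 mm long (this point's x, turns with it), 11 mm thick, 34 to 56 mm above the plate; nothing else on the rack rises over 36 mm except such knobs. Its steel tongue, 8 mm wide, 9 to 18 mm up, reaches 25 mm along -x: unlocked it points out of the bay beside the tray's way.
- knob_free (a joint): Angle of that knob: 0 unlocked (tongue and bar point out of the bay), grows clockwise seen from above to its stop at 1.57 rad (tongue across the mouth, 2 mm clear of a tray that is home). Friction about 0.06 N m, stays where it is left.
- knob_left (a joint): Angle of the knob of a neighbouring bay that holds a locked tray (same form, starts locked near 1.57 rad; its bar lies across the mouth).
- knob_right (a joint): Angle of the knob of the other neighbouring bay, likewise.
- bush: Bystander: flanged steel guide bush, 40 mm across, 35 mm high, standing loose; origin under its centre.
- screw: Bystander: black cap screw, 15 mm across, 40 mm high, standing loose on its head; origin under its centre.
- stone: Bystander: dark oilstone 25x75x10 mm lying loose; origin under its centre.

How it is judged:
By the outcome, as a careful person would: the job done as asked, in the order asked, and still so for the second after the job is handed in, with the robot touching nothing.
It also fails if it takes over 72 s, if anything falls off the work surface, if the arm or the gripper's body presses on something with over 40 N, if the wrist force passes 120 N, or if a joint passes its speed limit or range.

## Working session

There is one attempt and no reset: what is moved stays moved. The work goes in short steps, Python scripts to look and compute and a shell command to move; the robot and the scene stay as the last step left them, time stands still between calls to the robot, and variables do not carry over. Pictures are saved under pics/ and viewed, about 8 in all and at most 12, crops included, and the job is handed in when it is done.

```bash
mkdir -p pics
cat > h.py <<'E'
import numpy as np, cv2
from scipy.spatial.transform import Rotation as R
from workcell import get_obs, viewer, ctrl, masks_of
def cal(n):
    c=viewer.get_calibration(n); return c,R.from_rotvec(np.ravel(c["rvec"])).as_matrix(),np.ravel(c["tvec"])
def pts(c,d,mask):
    """world points of mask pixels using depth; c=cal()"""
    k,Rm,t=c; v,u=np.nonzero(mask&(d>0)); z=d[v,u]
    P=np.stack([(u-k["cx"])/k["fx"]*z,(v-k["cy"])/k["fy"]*z,z],1)
    return (P-t)@Rm
def proj(c,p):
    k,Rm,t=c; q=Rm@np.asarray(p,float)+t
    return q[0]/q[2]*k["fx"]+k["cx"],q[1]/q[2]*k["fy"]+k["cy"]
def save(n,f,crop=None,s=1):
    im=n[:,:,::-1]
    if crop: im=im[crop[1]:crop[3],crop[0]:crop[2]]
    cv2.imwrite(f,cv2.resize(im,None,fx=s,fy=s,interpolation=cv2.INTER_CUBIC))
E
python3 - <<'E'
from h import *
o=get_obs(); print(o["t"],o["ee_pos"],o["orientation"],o["ft_force"],o["width"])
c=cal("top"); im,d=viewer.get_image("top"); save(im,"pics/top1.png",s=1.5)
np.savez("top1.npz",im=im,d=d)
for n in ["tray_center","tray_tail","tray_nose","bay_free","knob_free","knob_free_grip","knob_left","knob_right","bush","screw","stone"]:
    for m in masks_of("top",n)[:3]:
        p=pts(c,d,m["pixels"])
        if len(p): print(n,round(m["score"],2),np.round(m["location"]),m["pixels"].sum(),np.median(p,0).round(),p[:,2].max().round())
E
```

```text
0.0 [266.38645243 564.77123043 221.89807137] [ 2.65269835e+00  1.68163500e+00 -2.07223615e-03] [ 0.67349758 -0.22703041  0.58632922] 87.86876251309101
tray_center 0.84 [328. 227.] 1063 [437. -63.  29.] 42.0
tray_tail 0.8 [331. 227.] 1026 [437. -63.  29.] 42.0
tray_tail 0.71 [208. 178.] 985 [531. 201.  36.] 66.0
tray_tail 0.38 [151. 179.] 393 [531. 306.  17.] 24.0
tray_nose 0.69 [326. 228.] 1124 [437. -63.  29.] 42.0
bay_free 0.95 [198. 188.] 1043 [527. 202.  36.] 66.0
knob_free 0.51 [230. 204.] 110 [480. 140.  60.] 66.0
knob_free_grip 0.68 [232. 204.] 121 [480. 140.  60.] 66.0
knob_left 0.43 [291. 178.] 143 [542.  19.  58.] 67.0
knob_left 0.3 [325. 231.] 1089 [435. -64.  29.] 42.0
knob_right 0.66 [288. 176.] 151 [540.  19.  57.] 67.0
bush 0.48 [185. 225.] 231 [433. 243.  38.] 47.0
screw 0.55 [174. 211.] 30 [470. 264.  33.] 50.0
stone 0.87 [153. 180.] 395 [531. 305.  17.] 24.0
```

View pics/top1.png

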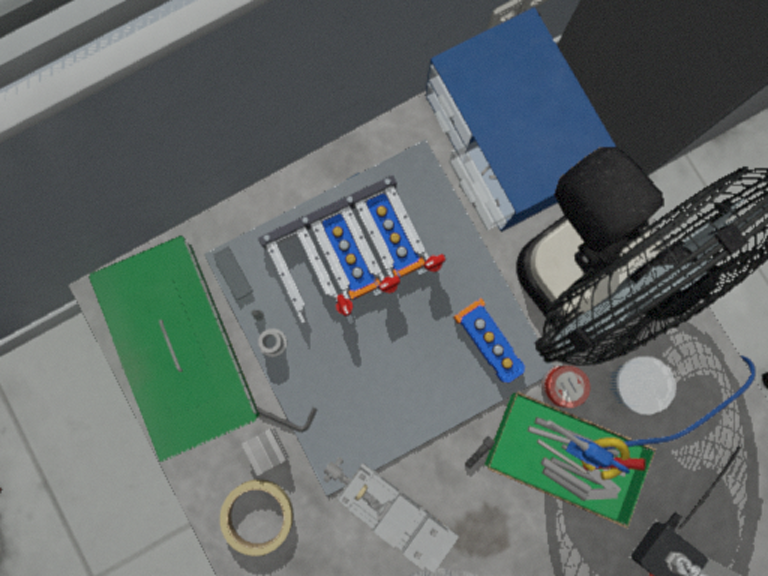

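The top view (1.5× scale) shows the left bay empty at about (300,265), with its knob at (345,305). The loose tray lies at (490,342), orange tail at the upper left and nose at the lower right. A fan stands to its right at about (600,300). Next I'll work out the geometry.

Run:
```python
from h import *
z=np.load("top1.npz"); im,d=z["im"],z["d"]; c=cal("top")
hsv=cv2.cvtColor(im,cv2.COLOR_RGB2HSV)
print("campos",(-c[1].T@c[2]).round())
al=pts(c,d,np.ones(d.shape,bool))
H,S,V=hsv[...,0],hsv[...,1],hsv[...,2]
v,u=np.mgrid[:384,:512]
def region(u0,v0,u1,v1): return (u>=u0)&(u<=u1)&(v>=v0)&(v<=v1)
blue=(H>100)&(H<130)&(S>130); org=(H>6)&(H<18)&(S>150); red=((H<5)|(H>174))&(S>150)
def comps(m,reg,name,minn=15):
    n,l,st,_=cv2.connectedComponentsWithStats((m&reg).astype(np.uint8))
    for i in range(1,n):
        if st[i,4]<minn: continue
        p=pts(c,d,l==i); t=p[p[:,2]>np.percentile(p[:,2],50)-3]
        xy=t[:,:2].astype(np.float32); r=cv2.minAreaRect(xy)
        cc,V_=np.linalg.eigh(np.cov(xy.T)); print(name,st[i,4],"mean",t.mean(0).round(1),"rect",np.round(r[0],1),np.round(r[1],1),round(r[2],1),"axis deg",round(np.degrees(np.arctan2(V_[1,1],V_[0,1])),1))
rk=region(160,110,300,215); tr=region(300,195,352,258)
comps(blue,rk,"blue"); comps(org,rk,"org"); comps(red,rk,"red")
comps(blue|org,tr,"tray"); comps(org,tr,"trayorg")
# tall things near tray/rack
for r in (60,100,130,160,200):
    s=al[(np.hypot(al[:,0]-437,al[:,1]+63)<r)]; print(r,"maxz near tray",s[:,2].max().round(), s[s[:,2]>70][:5].round())
s=al[(np.hypot(al[:,0]-500,al[:,1]-160)<200)]; print("near rack",s[s[:,2]>75][::20].round()[:8])
for n in ("side",):
    im,d=viewer.get_image(n); save(im,"pics/side1.png",s=1.5)
```

```text
campos [ 380.   91. 1081.]
blue 549 mean [591.9  76.6  29.6] rect [593.2  79.3] [109.5  36.7] 28.2 axis deg -153.9
blue 559 mean [561.  140.1  29.7] rect [562.8 140.3] [109.4  37.2] 25.3 axis deg -154.3
org 73 mean [541.   46.6  29.2] rect [540.4  47. ] [ 9.9 38.7] 31.5 axis deg 119.8
org 72 mean [506.  117.6  29.2] rect [506.2 117. ] [ 9.2 38.5] 19.5 axis deg 112.8
red 86 mean [544.4  16.3  62.8] rect [544.   17.6] [10.6 27.7] 27.5 axis deg 120.1
red 88 mean [513.9  77.1  62.5] rect [513.4  78.9] [10.2 27.9] 28.2 axis deg 125.5
red 87 mean [484.2 143.3  62.3] rect [483.2 143. ] [28.1 10.1] 27.3 axis deg -151.9
tray 837 mean [436.  -64.2  29.4] rect [434.8 -64.6] [118.4  45.7] 34.1 axis deg -145.6
trayorg 63 mean [480.8 -32.5  29.5] rect [480.3 -33.7] [ 9.3 45.8] 37.2 axis deg 125.6
60 maxz near tray 333.0 [[ 470. -111.  275.]
 [ 470. -112.  277.]
 [ 469. -111.  270.]
 [ 469. -112.  273.]
 [ 468. -112.  277.]]
100 maxz near tray 375.0 [[ 493. -144.  331.]
 [ 493. -144.  334.]
 [ 496. -142.  300.]
 [ 496. -143.  301.]
 [ 492. -141.  328.]]
130 maxz near tray 387.0 [[ 512. -168.  347.]
 [ 514. -165.  327.]
 [ 514. -167.  327.]
 [ 511. -167.  345.]
 [ 511. -168.  345.]]
160 maxz near tray 397.0 [[ 585. -123.  240.]
 [ 584. -123.  246.]
 [ 583. -127.  249.]
 [ 586. -120.  228.]
 [ 585. -123.  233.]]
200 maxz near tray 403.0 [[ 626. -127.  247.]
 [ 625. -131.  252.]
 [ 624. -132.  253.]
 [ 623. -134.  259.]
 [ 622. -135.  263.]]
near rack []
```

View pics/side1.png

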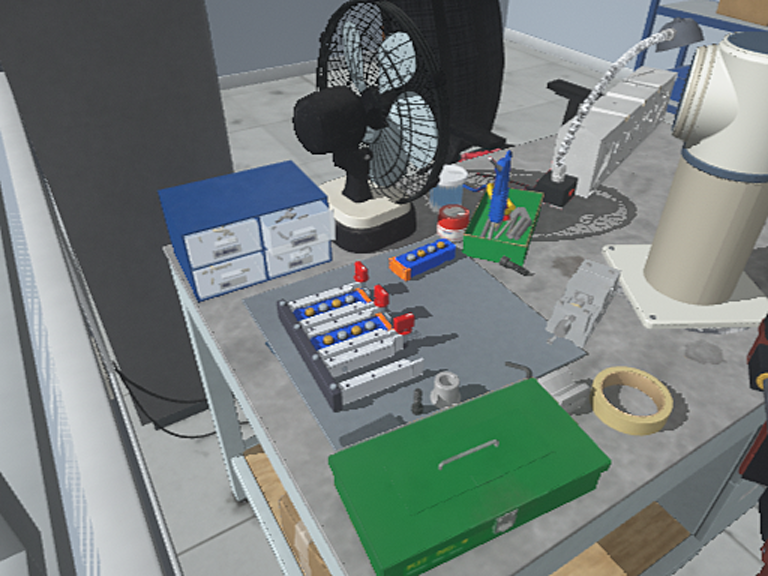

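The fan guard reaches close to the tray, so I'll map where it is free around it.

Run:
```python
from h import *
z=np.load("top1.npz"); P=[pts(cal("top"),z["d"],np.ones((384,512),bool))]
im,d=viewer.get_image("side"); P.append(pts(cal("side"),d,np.ones((384,512),bool)))
a=np.array([.83,.557]); n=np.array([.557,-.83]); c0=np.array([435.5,-64.3])
for name,p in zip(("top","side"),P):
    q=p[:,:2]-c0; A=q@a; N=q@n
    print(name)
    for z0 in range(60,440,40):
        row=[]
        for a0 in range(-160,200,40):
            m=(p[:,2]>=z0)&(p[:,2]<z0+40)&(A>=a0)&(A<a0+40)&(N>-60)&(N<250)
            row.append(f"{N[m].min():4.0f}" if m.sum()>2 else "   .")
        print(z0," ".join(row))
print("cols: a from -160 step 40; entry = min distance in n from tray centre")
```

```text
top
60   93    .    .   67   98   99  139  -21   77
100    .  112   41   36   81  148  140   74   71
140  -18  -15   18   21   59  147    .    .    .
180    .  -22   12   12   48  129  129    .    .
220    .   63   12   11   48  128  128  145    .
260    .   77   16   16   53  141  142    .    .
300    .  124   28   27   68    .    .    .    .
340    .    .   56   54  111    .    .    .    .
380    .    .  110  107    .    .    .    .    .
420    .    .    .    .    .    .    .    .    .
side
60   90    .   66   64   96   98  176  -23   69
100    .    .   28   27   75  146  131   72   69
140  -20  -22   17   14   53  145  157    .    .
180    .  -23    9    9   51  126  125  146    .
220    .   78    9    8   48  125  126  145    .
260    .   81   13   13   51  142  144    .    .
300    .  121   25   22   70    .    .    .    .
340    .    .   56   57  116    .    .    .    .
380    .    .  114  112    .    .    .    .    .
420    .    .    .    .    .    .    .    .    .
cols: a from -160 step 40; entry = min distance in n from tray centre
```

```bash
python3 -m inch '[{"tx":-3.4,"ty":4.4,"tz":-0.8},{"tx":-3.4,"ty":4.4,"tz":-0.8},{"tx":-3.4,"ty":4.4,"tz":-0.8},{"tx":-3.4,"ty":4.4,"tz":-0.8},{"tx":-3.4,"ty":4.4,"tz":-0.8},{"tx":-3.4,"ty":4.4,"tz":-0.8},{"tx":-3.4,"ty":4.4,"tz":-0.8},{"tx":-3.4,"ty":4.4,"tz":-0.8},{},{}]'
python3 - <<'E'
from h import *
c=cal("wrist"); im,d=viewer.get_image("wrist"); save(im,"pics/w1.png",s=1.5); np.savez("w1.npz",im=im,d=d,R=c[1],t=c[2],k=[c[0][x] for x in("fx","fy","cx","cy")])
print("cam",(-c[1].T@c[2]).round(),"fwd",c[1][2].round(2)); o=get_obs(); print(o["t"],o["qpos"].round(3) if hasattr(o["qpos"],"round") else o["qpos"])
for n in ["bay_free","knob_free","knob_left","knob_right","tray_center"]:
    for m in masks_of("wrist",n)[:2]:
        p=pts(c,d,m["pixels"])
        if len(p): print(n,round(m["score"],2),np.round(m["location"]),np.median(p,0).round())
# fine fan check in tray frame
z=np.load("top1.npz"); M=np.ones((384,512),bool)
p=np.vstack([pts(cal("top"),z["d"],M)]); 
im,d=viewer.get_image("side"); 
a=np.array([.83,.557]); n=np.array([.557,-.83]); q=p[:,:2]-[435.5,-64.3]; A=q@a; N=q@n
for z0 in range(60,340,40): print(z0,[ (f"{N[m].min():.0f}" if (m:=(p[:,2]>=z0)&(p[:,2]<z0+40)&(A>=a0)&(A<a0+10)&(N>5)).sum()>1 else ".") for a0 in range(0,100,10)])
E
```

```text
cam [206. 594. 384.] fwd [ 0.22 -0.11 -0.97]
0.75 [ 1.111  0.423  1.63   0.     1.089 -0.019]
60 ['99', '99', '98', '98', '99', '102', '109', '118', '.', '.']
100 ['81', '143', '173', '.', '148', '.', '.', '.', '.', '.']
140 ['59', '136', '132', '133', '147', '.', '.', '.', '.', '.']
180 ['48', '248', '136', '130', '130', '130', '130', '129', '129', '130']
220 ['48', '247', '134', '129', '129', '129', '129', '128', '128', '130']
260 ['53', '233', '151', '143', '143', '141', '144', '144', '142', '144']
300 ['68', '137', '.', '.', '.', '.', '.', '.', '.', '.']$[0]: bad value
```

View pics/w1.png

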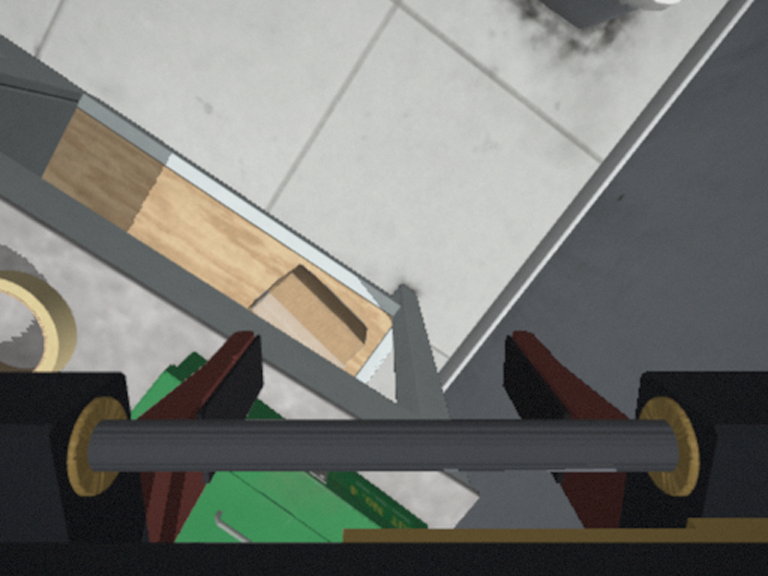

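```bash
r='{"tx":0,"ty":0,"tz":0,"ax":0,"ay":0,"az":10.7,"jaw":1}'; python3 -m inch '[{"tx":0,"ty":0,"tz":0,"ax":0,"ay":0,"az":10.7,"jaw":1},{"tx":0,"ty":0,"tz":0,"ax":0,"ay":0,"az":10.7,"jaw":1},{"tx":0,"ty":0,"tz":0,"ax":0,"ay":0,"az":10.7,"jaw":1},{"tx":0,"ty":0,"tz":0,"ax":0,"ay":0,"az":10.7,"jaw":1},{"tx":0,"ty":0,"tz":0,"ax":0,"ay":0,"az":10.7,"jaw":1},{"tx":0,"ty":0,"tz":0,"ax":0,"ay":0,"az":10.7,"jaw":1},{"tx":0,"ty":0,"tz":0,"ax":0,"ay":0,"az":10.7,"jaw":1},{"tx":0,"ty":0,"tz":0,"ax":0,"ay":0,"az":10.7,"jaw":1},{"tx":0,"ty":0,"tz":0,"ax":0,"ay":0,"az":10.7,"jaw":1},{"tx":0,"ty":0,"tz":0,"ax":0,"ay":0,"az":10.7,"jaw":1},{"tx":0,"ty":0,"tz":0,"ax":0,"ay":0,"az":10.7,"jaw":1},{"tx":0,"ty":0,"tz":0,"ax":0,"ay":0,"az":10.7,"jaw":1}]'
python3 -m inch '[{"tx":4.5,"ty":0.2,"tz":-0.6,"ax":0,"ay":0,"az":0,"jaw":1},{"tx":4.5,"ty":0.2,"tz":-0.6,"ax":0,"ay":0,"az":0,"jaw":1},{"tx":4.5,"ty":0.2,"tz":-0.6,"ax":0,"ay":0,"az":0,"jaw":1},{"tx":4.5,"ty":0.2,"tz":-0.6,"ax":0,"ay":0,"az":0,"jaw":1},{"tx":4.5,"ty":0.2,"tz":-0.6,"ax":0,"ay":0,"az":0,"jaw":1},{"tx":4.5,"ty":0.2,"tz":-0.6,"ax":0,"ay":0,"az":0,"jaw":1},{"tx":4.5,"ty":0.2,"tz":-0.6,"ax":0,"ay":0,"az":0,"jaw":1},{"tx":4.5,"ty":0.2,"tz":-0.6,"ax":0,"ay":0,"az":0,"jaw":1},{"tx":4.5,"ty":0.2,"tz":-0.6,"ax":0,"ay":0,"az":0,"jaw":1},{"tx":4.5,"ty":0.2,"tz":-0.6,"ax":0,"ay":0,"az":0,"jaw":1},{"tx":0,"ty":0,"tz":0,"ax":0,"ay":0,"az":0,"jaw":1},{"tx":0,"ty":0,"tz":0,"ax":0,"ay":0,"az":0,"jaw":1}]'
cat > look.py <<'E'
from h import *
import sys
o=get_obs(); c=cal("wrist"); im,d=viewer.get_image("wrist"); save(im,"pics/"+sys.argv[1]+".png",s=1.5); np.savez(sys.argv[1]+".npz",im=im,d=d)
print(o["t"],np.round(o["ee_pos"],1),"x",R.from_rotvec(o["orientation"]).as_matrix()[:,0].round(3),np.round(o["qpos"],2))
hsv=cv2.cvtColor(im,cv2.COLOR_RGB2HSV);H,S=hsv[...,0],hsv[...,1]
for nm,m in dict(blue=(H>100)&(H<130)&(S>130),org=(H>6)&(H<18)&(S>150),red=((H<5)|(H>174))&(S>150)).items():
    n,l,st,_=cv2.connectedComponentsWithStats(m.astype(np.uint8))
    for i in range(1,n):
        if st[i,4]<200: continue
        p=pts(c,d,l==i)
        if len(p)<100: continue
        zt=np.percentile(p[:,2],90); t=p[abs(p[:,2]-zt)<4] if nm!="blue" else p[abs(p[:,2]-28)<4]
        if len(t)<50 or t[:,2].max()>75: continue
        r=cv2.minAreaRect(t[:,:2].astype(np.float32)); w,V=np.linalg.eigh(np.cov(t[:,:2].T))
        print(nm,st[i,:2],st[i,4],"mean",t.mean(0).round(1),"rect",np.round(r[0],1),np.round(r[1],1),round(r[2],1),"axis",round(np.degrees(np.arctan2(V[1,1],V[0,1])),1))
E
python3 look.py w2
```

```text
t: 2.55
ee_pos: [266.6, 565.3, 222.7]
orientation: [-2.664, 1.665, 0.0]
ft_force: [0.4, -0.2, 0.8]
width: 88.4
t: 4.05
ee_pos: [448.2, 153.2, 282.6]
orientation: [-2.668, 1.658, 0.001]
ft_force: [0.1, 0.1, -0.7]
width: 87.8
4.05 [448.2 153.2 282.6] x [ 0.443 -0.896 -0.   ] [0.3  0.12 1.89 0.   1.13 1.42]
blue [288  41] 1922 mean [562.4 140.2  26.6] rect [560.5 141.4] [110.6  37.5] 26.5 axis -154.4
blue [342  41] 1866 mean [593.5  76.5  26.6] rect [591.9  77.6] [110.7  38.4] 25.3 axis -154.3
blue [371 206] 1158 mean [449.8 -55.4  26.6] rect [440.8 -60.1] [87.9 38.8] 34.3 axis -135.6
org [284 132] 209 mean [507.  115.5  26.5] rect [508.7 115.9] [10.4 46.5] 26.2 axis 115.4
org [368 197] 309 mean [480.  -31.6  26.2] rect [479.6 -32.8] [11.6 46.2] 36.2 axis 126.1
red [266 135] 286 mean [483.4 144.4  60.2] rect [482.5 143.4] [27.6 10.8] 26.5 axis -154.6
red [320 138] 302 mean [513.3  80.6  60. ] rect [512.7  81. ] [ 9.7 29.3] 26.3 axis 115.5
red [376 138] 310 mean [543.8  18.4  59.8] rect [543.6  18.4] [ 9.6 28.8] 26.4 axis 114.4
```

View pics/w2.png

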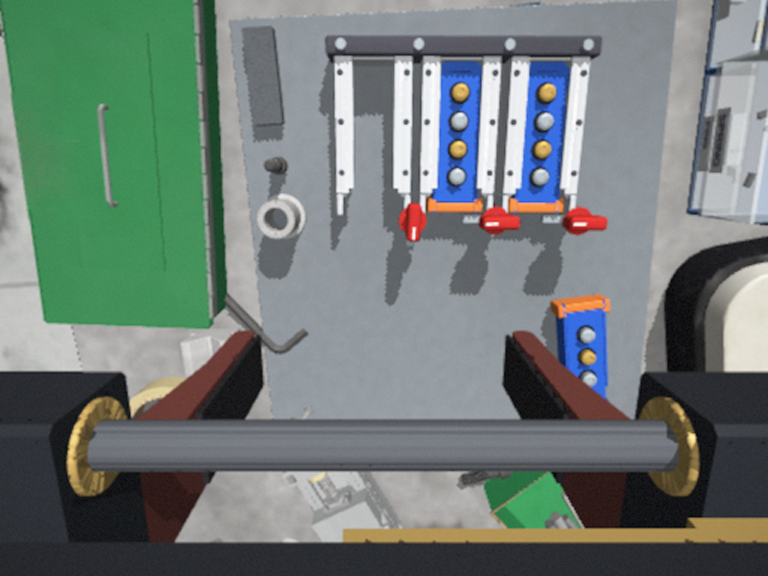

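The wrist view (1.5× scale) shows the rack clearly. The empty bay mouth is near (372,200), with its unlocked knob at (412,222). The two locked knobs are at (498,220) and (583,222), and the loose tray's orange tail is at (582,305). The fan stands over the nose half of the tray, so I'll grip the tail ears with a 10° tilt, drag the tray clear and regrip it there.

```bash
python3 -m inch '[{"tx":0,"ty":0,"tz":0,"ax":0,"ay":0,"az":-8.2,"jaw":0.8},{"tx":3.42,"ty":1.58,"tz":3.44,"ax":0,"ay":0,"az":0,"jaw":0.8},{"tx":3.42,"ty":1.58,"tz":3.44,"ax":0,"ay":0,"az":0,"jaw":0.8},{"tx":3.42,"ty":1.58,"tz":3.44,"ax":0,"ay":0,"az":0,"jaw":0.8},{"tx":3.42,"ty":1.58,"tz":3.44,"ax":0,"ay":0,"az":0,"jaw":0.8},{"tx":3.42,"ty":1.58,"tz":3.44,"ax":0,"ay":0,"az":0,"jaw":0.8},{"tx":0,"ty":0,"tz":0,"ax":-10,"ay":0,"az":0,"jaw":0.8},{"tx":0,"ty":0,"tz":0,"ax":0,"ay":0,"az":0,"jaw":0.8},{"tx":0,"ty":0,"tz":0,"ax":0,"ay":0,"az":0,"jaw":0.8}]'
python3 look.py w3
```

```text
t: 5.22
ee_pos: [479.9, -31.1, 110.5]
orientation: [2.646, -1.386, -0.121]
ft_force: [-0.8, -0.6, -0.7]
width: 70.5
5.225 [479.9 -31.1 110.5] x [ 0.569 -0.822 -0.001] [-0.02  0.45  1.93 -0.13  0.91  1.03]
blue [64  0] 1445 mean [517.3 118.6  26.7] rect [516.  119.1] [16.2 39.4] 35.5 axis 119.5
blue [175   0] 1951 mean [551.4  57.5  26.6] rect [551.5  58.6] [26.2 38.2] 34.7 axis 120.3
blue [235 188] 3129 mean [445.3 -57.6  26.7] rect [441.  -60.7] [89.2 37.8] 34.4 axis -145.5
org [69 21] 829 mean [509.2 111.1  26.6] rect [509.  111.4] [10.4 40.7] 31.3 axis 119.8
org [169  32] 939 mean [538.3  51.8  26.6] rect [539.7  51.8] [11.5 46.3] 26.0 axis 116.0
org [230 171] 966 mean [480.9 -33.4  26.4] rect [480.  -34.5] [11.4 45.9] 35.0 axis 124.6
red [0 9] 2067 mean [483.9 139.8  59.6] rect [483.2 139.8] [29.6  7.5] 20.6 axis -156.1
red [104  37] 1488 mean [513.9  78.4  60.2] rect [513.1  79.3] [11.  28.7] 27.2 axis 116.9
red [225  56] 1256 mean [544.2  16.4  60.1] rect [543.6  16.9] [10.9 29.3] 26.6 axis 116.1
red [279 316] 1025 mean [ 389.4 -149.1   45.7] rect [ 387.7 -152.4] [20.8 53. ] 44.9 axis 137.5
```

View pics/w3.png

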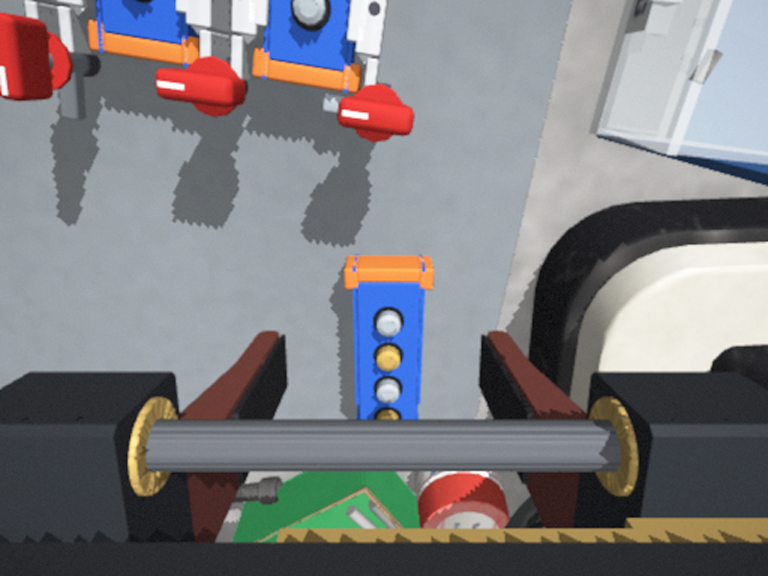

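Aligned: the tail at (388,272) sits between the fingers. I'll go down and grip.

```bash
python3 -m inch '[{"tx":0.2,"ty":-0.35,"tz":1.97,"ax":0,"ay":0,"az":0,"jaw":0.8},{"tx":0,"ty":-0.35,"tz":1.97,"ax":0,"ay":0,"az":0,"jaw":0.8},{"tx":0,"ty":-0.35,"tz":1.97,"ax":0,"ay":0,"az":0,"jaw":0.8},{"tx":0,"ty":-0.35,"tz":1.97,"ax":0,"ay":0,"az":0,"jaw":0.8},{"tx":0,"ty":-0.16,"tz":0.9,"ax":0,"ay":0,"az":0,"jaw":0.8},{"tx":0,"ty":-0.16,"tz":0.9,"ax":0,"ay":0,"az":0,"jaw":0.8},{"tx":0,"ty":0,"tz":0,"ax":0,"ay":0,"az":0,"jaw":0.3},{"tx":0,"ty":0,"tz":0,"ax":0,"ay":0,"az":0,"jaw":0.3},{"tx":0,"ty":0,"tz":0,"ax":0,"ay":0,"az":0,"jaw":0.3},{"tx":0,"ty":0,"tz":0,"ax":0,"ay":0,"az":0,"jaw":0.3},{"tx":0,"ty":0,"tz":0,"ax":0,"ay":0,"az":0,"jaw":0.3}]'
```

```text
t: 6.65
ee_pos: [481.9, -34.1, 12.8]
orientation: [2.642, -1.389, -0.121]
ft_force: [0.2, 0.2, 6.4]
width: 47.0
```

```bash
python3 -m inch '[{"tx":-1.78,"ty":-0.58,"tz":-0.1,"ax":0,"ay":0,"az":0,"jaw":0.3},{"tx":-1.78,"ty":-0.58,"tz":-0.1,"ax":0,"ay":0,"az":0,"jaw":0.3},{"tx":-1.78,"ty":-0.58,"tz":-0.1,"ax":0,"ay":0,"az":0,"jaw":0.3},{"tx":-1.78,"ty":-0.58,"tz":-0.1,"ax":0,"ay":0,"az":0,"jaw":0.3},{"tx":-1.78,"ty":-0.58,"tz":-0.1,"ax":0,"ay":0,"az":0,"jaw":0.3},{"tx":-1.78,"ty":-0.58,"tz":-0.1,"ax":0,"ay":0,"az":0,"jaw":0.3},{"tx":0,"ty":0,"tz":0,"ax":0,"ay":0,"az":0,"jaw":0.8},{"tx":0,"ty":0,"tz":0,"ax":0,"ay":0,"az":0,"jaw":0.8},{"tx":0,"ty":0,"tz":0,"ax":0,"ay":0,"az":0,"jaw":0.8}]'
python3 -m inch '[{"tx":0,"ty":0.43,"tz":-2.4,"ax":0,"ay":0,"az":0,"jaw":0.8},{"tx":0,"ty":0.43,"tz":-2.4,"ax":0,"ay":0,"az":0,"jaw":0.8},{"tx":0,"ty":0.43,"tz":-2.4,"ax":0,"ay":0,"az":0,"jaw":0.8},{"tx":0,"ty":0.43,"tz":-2.4,"ax":0,"ay":0,"az":0,"jaw":0.8},{"tx":0,"ty":0,"tz":0,"ax":10,"ay":0,"az":0,"jaw":0.8},{"tx":0,"ty":0,"tz":0,"ax":0,"ay":0,"az":0,"jaw":0.8}]'
python3 look.py w4
python3 - <<'E'
from h import *
c=cal("top"); im,d=viewer.get_image("top"); save(im,"pics/top2.png",s=1.5)
print({n:[(round(m["score"],2),m["location"]) for m in masks_of("top",n)[:1]] for n in("tray_center",)})
hsv=cv2.cvtColor(im,cv2.COLOR_RGB2HSV);H,S=hsv[...,0],hsv[...,1]
E
```

```text
t: 7.78
ee_pos: [450.0, 73.6, 12.1]
orientation: [2.641, -1.389, -0.122]
ft_force: [-0.5, 0.9, -0.2]
width: 69.5
t: 8.52
ee_pos: [447.5, 72.5, 109.8]
orientation: [2.778, -1.464, -0.003]
ft_force: [-0.1, 0.1, -0.0]
width: 70.3
8.525 [447.5  72.5 109.8] x [ 0.565 -0.825 -0.001] [ 0.13  0.36  2.08 -0.    0.71  1.1 ]
blue [231   0] 3642 mean [539.5 129.6  26.7] rect [541.3 130.9] [67.9 37.6] 26.4 axis -155.9
blue [321   0] 4003 mean [575.6  67.5  26.7] rect [576.7  70.4] [78.2 38.4] 26.1 axis -157.3
blue [229 201] 2834 mean [419.1  56.3  26.7] rect [416.8  54.7] [68.7 37.9] 34.1 axis -145.9
blue [231 314] 355 mean [357.1  14.1  26.7] rect [356.7  14. ] [ 9.9 36.9] 34.2 axis 124.3
org [232  96] 484 mean [507.1 113.9  26.6] rect [507.1 114. ] [ 7.7 33.5] 26.0 axis 116.1
org [326 111] 468 mean [537.9  51.   26.5] rect [537.9  50.9] [ 7.6 33.4] 26.0 axis 116.1
org [224 187] 781 mean [448.5  76.   26.5] rect [447.3  75.2] [11.9 45.6] 34.2 axis 124.0
red [185  87] 1070 mean [483.3 142.9  60.1] rect [481.8 142.9] [29.2 11.3] 23.8 axis -154.9
red [279 109] 996 mean [513.   79.8  60.1] rect [512.6  80.2] [10.9 29.9] 27.4 axis 117.1
red [376 124] 1072 mean [543.1  18.   60.1] rect [543.3  17.6] [10.9 29.7] 26.5 axis 115.8
{'tray_center': [(0.39, [272.3, 234.2])]}
```

View pics/w4.png

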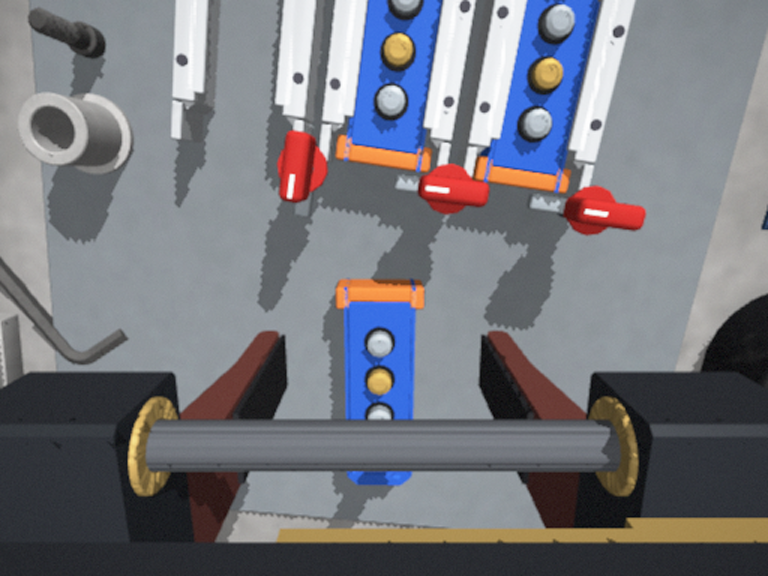

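The tray is now clear of the fan: tail at (380,293), centre near world (403,45). I'll regrip it just behind its centre, lift it and turn it.

```bash
python3 -m inch '[{"tx":-0.26,"ty":4.25,"tz":0,"ax":0,"ay":0,"az":0,"jaw":0.8},{"tx":0,"ty":0,"tz":3,"ax":0,"ay":0,"az":0,"jaw":0.8},{"tx":0,"ty":0,"tz":3,"ax":0,"ay":0,"az":0,"jaw":0.8},{"tx":0,"ty":0,"tz":3,"ax":0,"ay":0,"az":0,"jaw":0.8},{"tx":0,"ty":0,"tz":1,"ax":0,"ay":0,"az":0,"jaw":0.8},{"tx":0,"ty":0,"tz":0,"ax":0,"ay":0,"az":0,"jaw":0.2},{"tx":0,"ty":0,"tz":0,"ax":0,"ay":0,"az":0,"jaw":0.2},{"tx":0,"ty":0,"tz":0,"ax":0,"ay":0,"az":0,"jaw":0.2},{"tx":0,"ty":0,"tz":0,"ax":0,"ay":0,"az":0,"jaw":0.2},{"tx":0,"ty":0,"tz":0,"ax":0,"ay":0,"az":0,"jaw":0.2},{"tx":0,"ty":0,"tz":-1,"ax":0,"ay":0,"az":0,"jaw":0.2},{"tx":0,"ty":0,"tz":-1,"ax":0,"ay":0,"az":0,"jaw":0.2}]'
```

```text
t: 10.18
ee_pos: [413.2, 51.7, 30.4]
orientation: [2.781, -1.462, -0.0]
ft_force: [-0.4, -0.2, -2.8]
width: 38.1
```

```bash
python3 -m inch '[{"tx":0,"ty":0,"tz":0,"ax":0,"ay":0,"az":-10.1,"jaw":0.2},{"tx":0,"ty":0,"tz":0,"ax":0,"ay":0,"az":-10.1,"jaw":0.2},{"tx":0,"ty":0,"tz":0,"ax":0,"ay":0,"az":-10.1,"jaw":0.2},{"tx":0,"ty":0,"tz":0,"ax":0,"ay":0,"az":-10.1,"jaw":0.2},{"tx":0,"ty":0,"tz":0,"ax":0,"ay":0,"az":-10.1,"jaw":0.2},{"tx":0,"ty":0,"tz":0,"ax":0,"ay":0,"az":-10.1,"jaw":0.2},{"tx":0,"ty":0,"tz":0,"ax":0,"ay":0,"az":-10.1,"jaw":0.2},{"tx":0,"ty":0,"tz":0,"ax":0,"ay":0,"az":-10.1,"jaw":0.2},{"tx":0,"ty":0,"tz":0,"ax":0,"ay":0,"az":-10.1,"jaw":0.2},{"tx":0,"ty":0,"tz":0,"ax":0,"ay":0,"az":-10.1,"jaw":0.2},{"tx":0,"ty":0,"tz":0,"ax":0,"ay":0,"az":-10.1,"jaw":0.2},{"tx":0,"ty":0,"tz":0,"ax":0,"ay":0,"az":-10.1,"jaw":0.2}]'
python3 -m inch '[{"tx":0,"ty":0,"tz":0,"ax":0,"ay":0,"az":-10.1,"jaw":0.2},{"tx":0,"ty":0,"tz":0,"ax":0,"ay":0,"az":-10.1,"jaw":0.2},{"tx":0,"ty":0,"tz":0,"ax":0,"ay":0,"az":-10.1,"jaw":0.2},{"tx":0,"ty":0,"tz":0,"ax":0,"ay":0,"az":-10.1,"jaw":0.2},{"tx":0,"ty":0,"tz":0,"ax":0,"ay":0,"az":-10.1,"jaw":0.2},{"tx":0,"ty":0,"tz":0,"ax":0,"ay":0,"az":0,"jaw":0.2},{"tx":0,"ty":0,"tz":0,"ax":0,"ay":0,"az":0,"jaw":0.2}]'
python3 look.py w5 | grep -v red
python3 - <<'E'
from h import *
c=cal("wrist"); x=R.from_rotvec(get_obs()["orientation"]).as_matrix(); print(np.degrees(np.arctan2(x[1,0],x[0,0])))
E
```

```text
t: 11.68
ee_pos: [413.4, 51.8, 30.4]
orientation: [2.634, 1.713, 0.0]
ft_force: [0.4, -0.6, -4.3]
width: 38.0
t: 12.55
ee_pos: [413.4, 51.8, 30.1]
orientation: [1.664, 2.665, 0.0]
ft_force: [0.5, -0.2, -2.1]
width: 37.8
12.55 [413.4  51.8  30.1] x [-0.439  0.898 -0.   ] [ 0.1   0.5   2.18  0.    0.47 -1.93]
org [206 156] 1967 mean [375.7  32.6  46. ] rect [376.6  34.6] [12.2 46.3] 25.0 axis 116.6
116.08784794031887
```

```bash
python3 -m inch '[{"tx":1.7,"ty":0.36,"tz":0,"ax":0,"ay":0,"az":0,"jaw":0.2},{"tx":1.7,"ty":0.36,"tz":0,"ax":0,"ay":0,"az":0,"jaw":0.2},{"tx":1.7,"ty":0.36,"tz":0,"ax":0,"ay":0,"az":0,"jaw":0.2},{"tx":1.7,"ty":0.36,"tz":0,"ax":0,"ay":0,"az":0,"jaw":0.2},{"tx":1.7,"ty":0.36,"tz":0,"ax":0,"ay":0,"az":0,"jaw":0.2},{"tx":0,"ty":0,"tz":0.95,"ax":0,"ay":0,"az":0,"jaw":0.2},{"tx":0,"ty":0,"tz":0.95,"ax":0,"ay":0,"az":0,"jaw":0.2},{"tx":0,"ty":1,"tz":0,"ax":0,"ay":0,"az":0,"jaw":0.2},{"tx":0,"ty":1,"tz":0,"ax":0,"ay":0,"az":0,"jaw":0.2},{"tx":0,"ty":0.5,"tz":0,"ax":0,"ay":0,"az":0,"jaw":0.2},{"tx":0,"ty":0,"tz":0,"ax":0,"ay":0,"az":0,"jaw":0.2}]'
python3 - <<'E'
from h import *
im,d=viewer.get_image("side"); save(im,"pics/s2.png",crop=(150,130,350,280),s=4)
im,d=viewer.get_image("top"); save(im,"pics/t3.png",crop=(150,100,310,220),s=5)
E
```

```text
t: 13.98
ee_pos: [414.9, 147.1, 10.6]
orientation: [1.659, 2.667, 0.0]
ft_force: [0.2, -0.2, -2.9]
width: 37.9
```

View pics/s2.png

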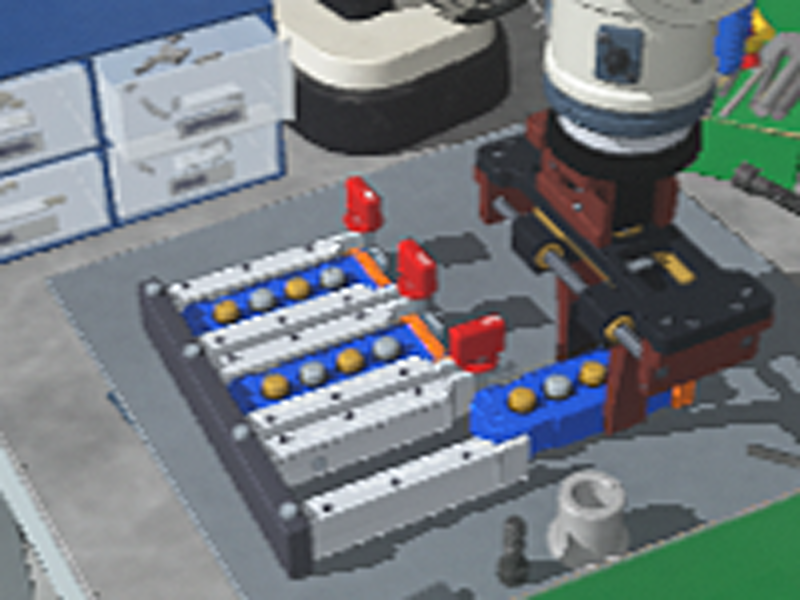

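The nose at (500,415) is lined up with the bay mouth and the bystanders are clear. I'll move forward to just short of the knob, with a check on the force.

```bash
python3 -m inch '[{"tx":0,"ty":0.5,"tz":0,"ax":0,"ay":0,"az":0,"jaw":0.2},{"tx":0,"ty":0.5,"tz":0,"ax":0,"ay":0,"az":0,"jaw":0.2},{"tx":0,"ty":0.5,"tz":0,"ax":0,"ay":0,"az":0,"jaw":0.2},{"tx":0,"ty":0.4,"tz":0,"ax":0,"ay":0,"az":0,"jaw":0.2},{"tx":0,"ty":0,"tz":0,"ax":0,"ay":0,"az":0,"jaw":0.2}]'
```

```text
t: 14.7
ee_pos: [431.8, 155.6, 10.8]
orientation: [1.659, 2.668, 0.0]
ft_force: [-0.3, 0.2, -3.2]
width: 37.7
```

```bash
python3 -m inch '[{"tx":0,"ty":0,"tz":0,"ax":0,"ay":0,"az":0,"jaw":0.6},{"tx":0,"ty":0,"tz":0,"ax":0,"ay":0,"az":0,"jaw":0.6},{"tx":0,"ty":0,"tz":-3.5,"ax":0,"ay":0,"az":0,"jaw":0.6},{"tx":0,"ty":0,"tz":-3.5,"ax":0,"ay":0,"az":0,"jaw":0.6},{"tx":0,"ty":-3.5,"tz":0,"ax":0,"ay":0,"az":0,"jaw":0},{"tx":0,"ty":-3.5,"tz":0,"ax":0,"ay":0,"az":0,"jaw":0},{"tx":0,"ty":0,"tz":0,"ax":0,"ay":0,"az":0,"jaw":0},{"tx":0,"ty":0,"tz":0,"ax":0,"ay":0,"az":0,"jaw":0},{"tx":0,"ty":0,"tz":0,"ax":0,"ay":0,"az":0,"jaw":0},{"tx":0,"ty":0,"tz":0,"ax":0,"ay":0,"az":0,"jaw":0}]'
python3 - <<'E'
from h import *
c=cal("top"); im,d=viewer.get_image("top"); save(im,"pics/t4.png",crop=(150,100,310,220),s=5)
hsv=cv2.cvtColor(im,cv2.COLOR_RGB2HSV);H,S=hsv[...,0],hsv[...,1]
b=np.array([.898,.439]);y=np.array([-.439,.898]);O=np.array([471.1,174.7])
for nm,m in dict(blue=(H>100)&(H<130)&(S>130),org=(H>6)&(H<18)&(S>150)).items():
    n,l,st,_=cv2.connectedComponentsWithStats(m.astype(np.uint8))
    for i in range(1,n):
        if st[i,4]<25 or not(160<st[i,0]<300 and 120<st[i,1]<240): continue
        p=pts(c,d,l==i);p=p[(p[:,2]<34)&(p[:,2]>22)]
        if len(p)>20:
            q=(p[:,:2]-O); print(nm,st[i,4],"s",(q@b).min().round(1),(q@b).max().round(1),"y",(q@y).min().round(1),(q@y).max().round(1))
E
```

```text
t: 15.95
ee_pos: [369.3, 124.8, 80.7]
orientation: [1.659, 2.668, 0.001]
ft_force: [-0.6, 0.9, 0.3]
width: 0.4
blue 547 s 12.7 122.7 y -159.7 -122.5
blue 563 s 12.7 122.4 y -89.2 -51.9
blue 454 s -47.3 30.4 y -18.9 18.6
org 73 s 2.2 12.7 y -164.6 -125.8
org 72 s 2.1 12.8 y -86.4 -47.4
```

View pics/t4.png

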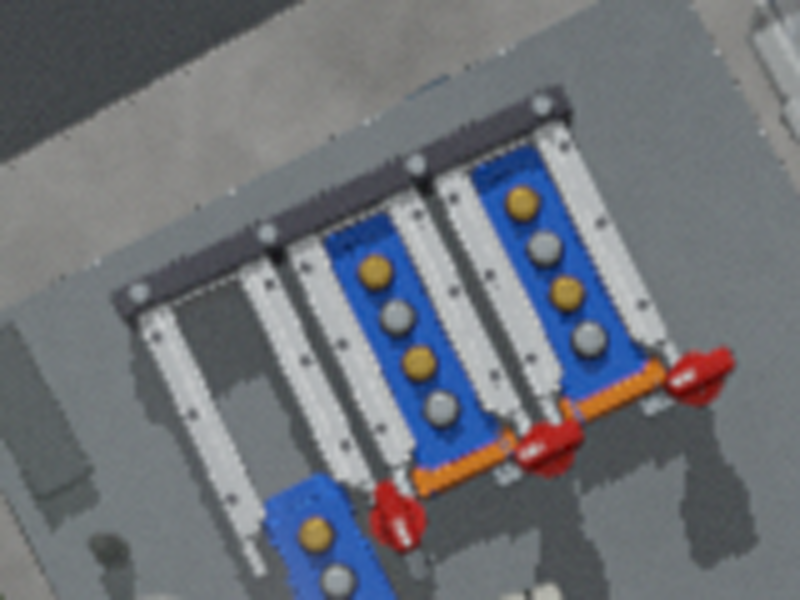

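The nose is in the mouth at (300,490) and the tray is square to the bay. Now I'll push from behind with the fingers shut.

```bash
python3 -m inch '[{"tx":0,"ty":0,"tz":3,"ax":0,"ay":0,"az":0,"jaw":0},{"tx":0,"ty":0,"tz":3,"ax":0,"ay":0,"az":0,"jaw":0},{"tx":0,"ty":0,"tz":0.87,"ax":0,"ay":0,"az":0,"jaw":0},{"tx":0,"ty":0.7,"tz":0,"ax":0,"ay":0,"az":0,"jaw":0},{"tx":0,"ty":0.5,"tz":0,"ax":0,"ay":0,"az":0,"jaw":0},{"tx":0,"ty":0.6,"tz":0,"ax":0,"ay":0,"az":0,"jaw":0},{"tx":0,"ty":0.7,"tz":0,"ax":0,"ay":0,"az":0,"jaw":0},{"tx":0,"ty":0.7,"tz":0,"ax":0,"ay":0,"az":0,"jaw":0},{"tx":0,"ty":0.7,"tz":0,"ax":0,"ay":0,"az":0,"jaw":0},{"tx":0,"ty":0,"tz":0,"ax":0,"ay":0,"az":0,"jaw":0}]'
python3 -m inch '[{"tx":0,"ty":0.7,"tz":0,"ax":0,"ay":0,"az":0,"jaw":0},{"tx":0,"ty":0.7,"tz":0,"ax":0,"ay":0,"az":0,"jaw":0},{"tx":0,"ty":0.7,"tz":0,"ax":0,"ay":0,"az":0,"jaw":0},{"tx":0,"ty":0.7,"tz":0,"ax":0,"ay":0,"az":0,"jaw":0},{"tx":0,"ty":0.4,"tz":0,"ax":0,"ay":0,"az":0,"jaw":0},{"tx":0,"ty":0,"tz":0,"ax":0,"ay":0,"az":0,"jaw":0}]'
```

```text
t: 17.25
ee_pos: [405.0, 142.3, 12.2]
orientation: [1.658, 2.667, 0.003]
ft_force: [0.2, -0.2, -0.7]
width: 0.1
t: 18.0
ee_pos: [433.0, 156.2, 12.1]
orientation: [1.659, 2.667, 0.001]
ft_force: [0.3, -0.2, 1.0]
width: 0.3
```

```bash
python3 -m inch '[{"tx":0,"ty":0.5,"tz":0,"ax":0,"ay":0,"az":0,"jaw":0},{"tx":0,"ty":0.4,"tz":0,"ax":0,"ay":0,"az":0,"jaw":0}]'
for i in 1; do python3 -m inch '[{"tx":0,"ty":0.3,"tz":0,"ax":0,"ay":0,"az":0,"jaw":0}]'; python3 -m inch '[{"tx":0,"ty":0.3,"tz":0,"ax":0,"ay":0,"az":0,"jaw":0}]'; python3 -m inch '[{"tx":0,"ty":0.3,"tz":0,"ax":0,"ay":0,"az":0,"jaw":0}]'; done | grep -v -e ori -e width
```

```text
t: 18.25
ee_pos: [440.6, 160.0, 12.1]
orientation: [1.659, 2.668, 0.0]
ft_force: [-0.6, -0.9, -0.5]
width: 0.4
t: 18.38
ee_pos: [442.3, 160.9, 12.0]
ft_force: [-7.2, -3.5, 6.5]
t: 18.5
ee_pos: [443.2, 161.5, 11.8]
ft_force: [-9.3, -3.5, 9.2]
t: 18.62
ee_pos: [445.8, 162.9, 11.7]
ft_force: [-8.3, -3.8, 7.0]
```

```bash
(python3 -m inch '[{"tx":0,"ty":0.3,"tz":0,"ax":0,"ay":0,"az":0,"jaw":0}]'; python3 -m inch '[{"tx":0,"ty":0.3,"tz":0,"ax":0,"ay":0,"az":0,"jaw":0}]'; python3 -m inch '[{"tx":0,"ty":0.3,"tz":0,"ax":0,"ay":0,"az":0,"jaw":0}]';python3 -m inch '[{"tx":0,"ty":0.2,"tz":0,"ax":0,"ay":0,"az":0,"jaw":0}]') | grep -v -e ori -e width
```

```text
t: 18.75
ee_pos: [449.1, 164.4, 11.7]
ft_force: [-4.2, -1.6, 1.6]
t: 18.88
ee_pos: [452.7, 166.1, 11.8]
ft_force: [-3.2, -2.1, -0.5]
t: 19.0
ee_pos: [456.3, 167.8, 11.8]
ft_force: [-2.9, -0.7, -0.4]
t: 19.12
ee_pos: [459.3, 169.1, 12.2]
ft_force: [-0.9, -0.4, -0.5]
```

```bash
(python3 -m inch '[{"tx":0,"ty":0.2,"tz":0,"ax":0,"ay":0,"az":0,"jaw":0}]'; python3 -m inch '[{"tx":0,"ty":0.2,"tz":0,"ax":0,"ay":0,"az":0,"jaw":0}]'; python3 -m inch '[{"tx":0,"ty":0.1,"tz":0,"ax":0,"ay":0,"az":0,"jaw":0}]';python3 -m inch '[{"tx":0,"ty":0.1,"tz":0,"ax":0,"ay":0,"az":0,"jaw":0}]') | grep -v -e ori -e width
```

```text
t: 19.25
ee_pos: [460.8, 169.9, 12.2]
ft_force: [-1.5, 0.1, -0.6]
t: 19.38
ee_pos: [461.9, 170.5, 12.2]
ft_force: [-2.8, -1.3, 2.8]
t: 19.5
ee_pos: [462.3, 170.7, 12.1]
ft_force: [-3.7, -3.9, 3.5]
t: 19.62
ee_pos: [462.3, 170.8, 12.0]
ft_force: [-6.9, -2.7, 5.2]
```

```bash
(python3 -m inch '[{"tx":0,"ty":0.2,"tz":0,"ax":0,"ay":0,"az":0,"jaw":0}]'; python3 -m inch '[{"tx":0,"ty":0.2,"tz":0,"ax":0,"ay":0,"az":0,"jaw":0}]'; python3 -m inch '[{"tx":0,"ty":0.2,"tz":0,"ax":0,"ay":0,"az":0,"jaw":0},{"tx":0,"ty":0,"tz":0,"ax":0,"ay":0,"az":0,"jaw":0}]') | grep -v -e ori -e width
python3 - <<'E'
from h import *
c=cal("top"); im,d=viewer.get_image("top"); hsv=cv2.cvtColor(im,cv2.COLOR_RGB2HSV);H,S=hsv[...,0],hsv[...,1]
b=np.array([.898,.439]);y=np.array([-.439,.898]);O=np.array([471.1,174.7])
for nm,m in dict(blue=(H>100)&(H<130)&(S>130),org=(H>6)&(H<18)&(S>150)).items():
    n,l,st,_=cv2.connectedComponentsWithStats(m.astype(np.uint8))
    for i in range(1,n):
        if st[i,4]<25 or not(160<st[i,0]<300 and 120<st[i,1]<240): continue
        p=pts(c,d,l==i);p=p[(p[:,2]<34)&(p[:,2]>22)]
        if len(p)>20:
            q=(p[:,:2]-O); print(nm,st[i,4],"s",(q@b).min().round(1),(q@b).max().round(1),"y",(q@y).min().round(1),(q@y).max().round(1))
E
```

```text
t: 19.75
ee_pos: [462.3, 170.9, 11.8]
ft_force: [-13.0, -8.2, 10.9]
t: 19.88
ee_pos: [462.2, 171.0, 11.5]
ft_force: [-16.4, -10.7, 14.7]
t: 20.12
ee_pos: [462.1, 171.1, 11.3]
ft_force: [-17.1, -10.6, 16.2]
blue 550 s 12.9 122.6 y -159.5 -121.6
blue 236 s 42.2 122.7 y -86.0 -55.8
blue 120 s 98.2 121.8 y -15.6 14.3
org 74 s 2.1 12.6 y -164.4 -125.6
```

```bash
python3 -m inch '[{"tx":0,"ty":-1.2,"tz":0,"ax":0,"ay":0,"az":0,"jaw":0},{"tx":0,"ty":-2,"tz":0,"ax":0,"ay":0,"az":0,"jaw":0},{"tx":0,"ty":0,"tz":-4.5,"ax":0,"ay":0,"az":0,"jaw":0},{"tx":0,"ty":0,"tz":-4.5,"ax":0,"ay":0,"az":0,"jaw":0.4},{"tx":0,"ty":0,"tz":0,"ax":0,"ay":0,"az":0,"jaw":0.4},{"tx":0,"ty":0,"tz":0,"ax":0,"ay":0,"az":0,"jaw":0.4}]'
python3 - <<'E'
from h import *
c=cal("top"); im,d=viewer.get_image("top"); save(im,"pics/t5.png",crop=(150,100,310,220),s=5)
o=get_obs(); x=R.from_rotvec(o["orientation"]).as_matrix(); dl=np.array([482.,143.3,47])-o["ee_pos"]; print("tool delta mm",(x.T@dl).round(1), o["qpos"], np.degrees(np.arctan2(x[1,0],x[0,0])))
E
```

```text
t: 20.92
ee_pos: [440.7, 160.0, 102.0]
orientation: [1.658, 2.667, 0.002]
ft_force: [0.1, -0.6, 0.9]
width: 26.7
tool delta mm [-33.3  30.2  54.4] [ 3.22835360e-01  3.93656959e-01  2.05008705e+00  5.99208410e-05
  6.98033694e-01 -1.70602008e+00] 116.24222345699096
```

View pics/t5.png

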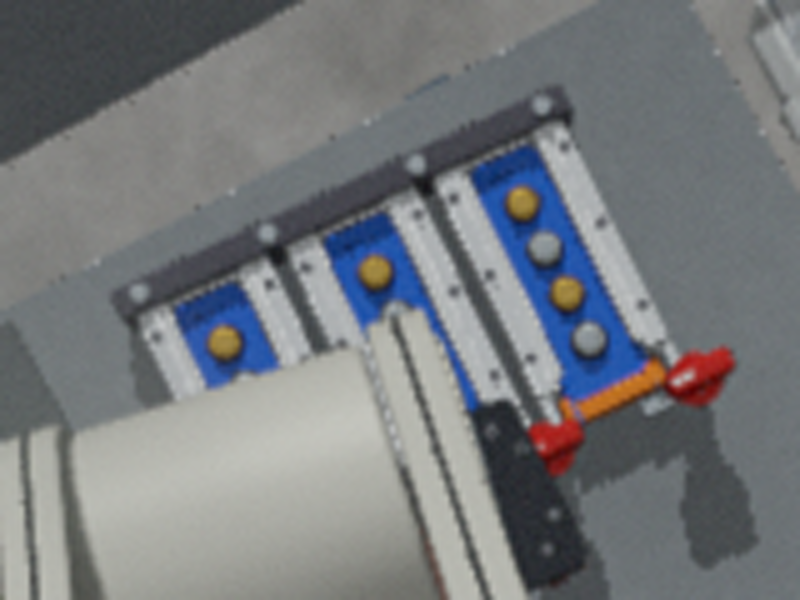

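The tray in the left bay now sits at the back stop, level with its neighbours. Next is the knob.

```bash
python3 -m inch '[{"tx":-3.33,"ty":3.02,"tz":0,"ax":0,"ay":0,"az":0,"jaw":0.4},{"tx":0,"ty":0,"tz":0,"ax":0,"ay":0,"az":0,"jaw":0.4},{"tx":0,"ty":0,"tz":2,"ax":0,"ay":0,"az":0,"jaw":0.4},{"tx":0,"ty":0,"tz":2,"ax":0,"ay":0,"az":0,"jaw":0.4},{"tx":0,"ty":0,"tz":1.4,"ax":0,"ay":0,"az":0,"jaw":0.4},{"tx":0,"ty":0,"tz":0,"ax":0,"ay":0,"az":0,"jaw":0.05},{"tx":0,"ty":0,"tz":0,"ax":0,"ay":0,"az":0,"jaw":0.05},{"tx":0,"ty":0,"tz":0,"ax":0,"ay":0,"az":0,"jaw":0.05},{"tx":0,"ty":0,"tz":0,"ax":0,"ay":0,"az":0,"jaw":0.05}]'; python3 -c "
from h import *; print(get_obs()['moment'])"
```

```text
t: 22.1
ee_pos: [482.9, 143.0, 48.6]
orientation: [1.658, 2.667, 0.001]
ft_force: [2.4, -4.4, -1.5]
width: 10.8
[-0.71292339 -0.46643709 -0.04040925]
```

```bash
python3 -m inch '[{"tx":0,"ty":0,"tz":0,"ax":0,"ay":0,"az":9,"jaw":0.05},{"tx":0,"ty":0,"tz":0,"ax":0,"ay":0,"az":9,"jaw":0.05},{"tx":0,"ty":0,"tz":0,"ax":0,"ay":0,"az":9,"jaw":0.05},{"tx":0,"ty":0,"tz":0,"ax":0,"ay":0,"az":9,"jaw":0.05}]'; python3 -m inch '[{"tx":0,"ty":0,"tz":0,"ax":0,"ay":0,"az":9,"jaw":0.05},{"tx":0,"ty":0,"tz":0,"ax":0,"ay":0,"az":9,"jaw":0.05},{"tx":0,"ty":0,"tz":0,"ax":0,"ay":0,"az":9,"jaw":0.05},{"tx":0,"ty":0,"tz":0,"ax":0,"ay":0,"az":9,"jaw":0.05},{"tx":0,"ty":0,"tz":0,"ax":0,"ay":0,"az":9,"jaw":0.05}]'; python3 -m inch '[{"tx":0,"ty":0,"tz":0,"ax":0,"ay":0,"az":9,"jaw":0.05},{"tx":0,"ty":0,"tz":0,"ax":0,"ay":0,"az":0,"jaw":0.05}]'; python3 -c "
from h import *; o=get_obs(); x=R.from_rotvec(o['orientation']).as_matrix(); print(o['moment'],np.degrees(np.arctan2(x[1,0],x[0,0])))"
```

```text
t: 22.6
ee_pos: [483.1, 142.5, 48.6]
orientation: [2.405, 2.018, 0.001]
ft_force: [3.7, -8.7, -1.2]
width: 10.8
t: 23.22
ee_pos: [482.7, 142.0, 48.6]
orientation: [2.994, 0.944, 0.001]
ft_force: [1.8, -12.9, -0.6]
width: 10.8
t: 23.48
ee_pos: [482.5, 141.9, 48.6]
orientation: [3.058, 0.712, 0.001]
ft_force: [2.5, -12.9, 0.3]
width: 10.4
[-2.16989251 -0.47751529 -0.06095639] 26.203825072761763
```

```bash
python3 -m inch '[{"tx":0,"ty":0,"tz":0,"ax":0,"ay":0,"az":3,"jaw":0.05},{"tx":0,"ty":0,"tz":0,"ax":0,"ay":0,"az":0,"jaw":0.05}]'; python3 -c "
from h import *; o=get_obs(); x=R.from_rotvec(o['orientation']).as_matrix(); print(o['moment'],np.degrees(np.arctan2(x[1,0],x[0,0])))"
python3 -m inch '[{"tx":0,"ty":0,"tz":0,"ax":0,"ay":0,"az":0,"jaw":0.4},{"tx":0,"ty":0,"tz":0,"ax":0,"ay":0,"az":0,"jaw":0.4},{"tx":0,"ty":0,"tz":0,"ax":0,"ay":0,"az":0,"jaw":0.4},{"tx":0,"ty":0,"tz":-3,"ax":0,"ay":0,"az":0,"jaw":0.4},{"tx":0,"ty":0,"tz":-5,"ax":0,"ay":0,"az":0,"jaw":0.4},{"tx":0,"ty":0,"tz":-5,"ax":0,"ay":0,"az":0,"jaw":0.4},{"tx":-5,"ty":0,"tz":-2,"ax":0,"ay":0,"az":0,"jaw":0.4},{"tx":-5,"ty":0,"tz":-2,"ax":0,"ay":0,"az":0,"jaw":0.4},{"tx":-2,"ty":-4,"tz":0,"ax":0,"ay":0,"az":0,"jaw":0.4},{"tx":-2,"ty":-4,"tz":0,"ax":0,"ay":0,"az":0,"jaw":0.4},{"tx":0,"ty":0,"tz":0,"ax":0,"ay":0,"az":0,"jaw":0.4},{"tx":0,"ty":0,"tz":0,"ax":0,"ay":0,"az":0,"jaw":0.4}]'
python3 - <<'E'
from h import *
im,d=viewer.get_image("top"); a=im[110:220,150:310]; 
im2,d=viewer.get_image("side"); b=im2[140:290,150:340]
a=cv2.resize(a,(396,272),interpolation=cv2.INTER_CUBIC); b=cv2.resize(b,(396,313),interpolation=cv2.INTER_CUBIC)
save(np.vstack([a,b]),"pics/f1.png",s=1)
c=cal("top"); im,d=viewer.get_image("top"); hsv=cv2.cvtColor(im,cv2.COLOR_RGB2HSV);H,S=hsv[...,0],hsv[...,1]
bb=np.array([.898,.439]);y=np.array([-.439,.898]);O=np.array([471.1,174.7])
for nm,m in dict(blue=(H>100)&(H<130)&(S>130),org=(H>6)&(H<18)&(S>150),red=((H<5)|(H>174))&(S>150)).items():
    n,l,st,_=cv2.connectedComponentsWithStats(m.astype(np.uint8))
    for i in range(1,n):
        if st[i,4]<25 or not(160<st[i,0]<300 and 120<st[i,1]<240): continue
        p=pts(c,d,l==i);p=p[(p[:,2]<34)&(p[:,2]>22)] if nm!="red" else p[p[:,2]>57]
        if len(p)>20:
            q=(p[:,:2]-O); w,V=np.linalg.eigh(np.cov(p[:,:2].T)); print(nm,st[i,4],"s",(q@bb).min().round(1),(q@bb).max().round(1),"y",(q@y).min().round(1),(q@y).max().round(1),np.degrees(np.arctan2(V[1,1],V[0,1])).round(1)%180)
for n in("bush","screw","stone"):
    for m in masks_of("top",n)[:1]: print(n,np.round(m["location"]),np.median(pts(c,d,m["pixels"]),0).round())
E
```

```text
t: 23.72
ee_pos: [482.5, 141.9, 48.6]
orientation: [3.074, 0.636, 0.0]
ft_force: [2.8, -11.9, 0.4]
width: 11.1
[-2.18705968 -0.52265742  0.67960039] 23.361591513826326
t: 25.22
ee_pos: [322.4, 161.8, 218.3]
orientation: [-3.077, -0.635, -0.002]
ft_force: [0.3, 0.1, -0.2]
width: 35.5
blue 546 s 13.1 122.2 y -159.7 -122.6 26.19999999999999
blue 560 s 12.5 122.7 y -89.1 -51.9 26.099999999999994
blue 544 s 12.6 122.2 y -17.6 18.2 25.80000000000001
org 73 s 2.3 13.1 y -164.2 -125.5 120.1
org 72 s 2.4 13.6 y -86.6 -48.2 112.3
org 60 s 2.5 11.3 y -15.1 23.0 112.7
red 86 s -8.9 1.9 y -187.1 -158.6 119.3
red 87 s -9.1 1.0 y -118.4 -90.6 125.6
red 92 s -9.4 1.9 y -48.1 -20.4 117.6
bush [178. 223.] [433. 244.  38.]
screw [174. 211.] [470. 265.  25.]
stone [151. 182.] [529. 305.  17.]
```

View pics/f1.png

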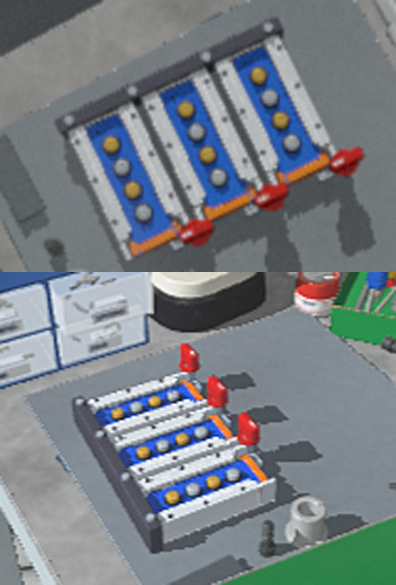

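The picture shows all three trays home and all three knob bars lying across their mouths. The bush, screw and stone have not moved, and the arm is clear. I'm handing the job in.

```bash
python3 -c "
from workcell import ctrl; print(ctrl.close_job())"
```

```text
the job is handed in; nothing more can be done
None
```

The blue tray is fully home in the left (empty) bay and locked. I handed the job in at about 25 s.

**What I did**
- I drag-gripped the tray by its tail ears to get it clear of the fan, then regripped it near the middle.
- I turned it end for end, slid the nose into the mouth, and pushed it from the tail with the fingers shut.
- The plunger gave way at about 10 N along the bay. I then pressed against the solid stop with about 20 N along the bay (about 26 N in all).
- I turned that bay's red knob 90° clockwise. A further 3° raised the moment to 0.68 N m, so the knob is on its stop.

**Last checks**
- **Tray:** from the top camera, the tail is at 2.5 mm and the nose at 122 mm inside the mouth, matching the two neighbouring trays to within about 1 mm.
- **Knob:** its bar lies across the mouth like the neighbours' bars. I did not see the steel tongue itself clearly; I infer its position from the bar and the stop.
- **Neighbouring knobs:** their positions and angles are unchanged.
- **Bystanders:** the bush, screw and stone are within about 2 mm of their first measurements, except that the screw's median height read 25 mm against 33 mm before. It still stands upright in the last picture.

While the knob turned, the sideways force reached about 13 N, from a grip 1–2 mm off its axis. No check failed.

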